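# Hold a spring-tip probe on the flagged board's test pad

### The job

Take the red test probe out of its holder and touch its brass spring tip to the gold test pad on the circuit board flagged with violet tape, with the probe square to that sloping board. Press gently, so that the spring tip goes about halfway in, and finish while still holding the probe pressed there; do not put it down or let go. Do not touch the two other boards, and leave the meter and the capacitor where they are.

Things in the scene. Friction and masses are not known exactly. Their poses are not given: they have to be found in the camera images.
- probe: Cordless probe, 50 to 90 g, upright in the holder, tip down. Origin at the extended tip's end; z runs from tip to butt. Along z: brass spring tip, 6 mm thick, 0 to 14 mm; black nose, up to 16 mm thick, to 60; black finger guard, 30 mm diameter, 60 to 66; round red barrel, 22 mm diameter, 66 to 150 (grip here, near 120); black cap to 154 mm.
- plunger (a joint): How far the probe's spring tip is pushed into the probe (m): 0 extended, 0.010 bottomed. The spring needs about 1.0 N to begin to move, then 0.5 N more per mm: about 3.5 N at half travel, 6 N at the bottom.
- probe_tip (a point): Centre of the end face of the spring tip (it moves into the probe as the tip is pressed).
- holder: Dark grey fixed block, 70 x 70 mm, 70 mm high, with an upright round hole of 21 mm diameter in the middle. Origin at the centre of its underside. The probe's guard rests on its top, the probe's tip 10 mm above the bench; lift the probe straight up by 65 mm or more to clear it.
- flag_board: Brown circuit board, 104 x 80 mm, with violet tape (26 x 32 mm, arrow) on it, on a fixed stand. It slopes up away from the robot 14 to 29 degrees; stiff, does not yield to a light push. Origin on its hinge axis, mid near edge, 34 mm above the bench; x up the slope, y along the hinge, z square out of the board. Surface at z = 12 mm, x 3 to 107, y -40 to 40; parts on it up to 14 mm tall.
- pad (a point): Centre of the gold test pad (14 mm diameter, in a white ring of 21 mm) on the surface of the flagged board, at x 45, y 12 mm of the board; same axes as the board. Parts within 25 mm of it are under 6 mm tall.
- board_b: A like board on a like stand, with a gold pad too but without violet tape. Leave alone. Axes and origin as for the flagged board.
- board_c: As board_b: the other board without violet tape. Leave alone.
- meter: Red and black hand meter lying on the bench, 180 x 85 mm, 42 mm high (knob to 52). Origin at the centre of its underside, x along its length. Leave alone.
- capacitor: Blue can capacitor standing on the bench, 45 mm diameter, 79 mm high. Origin at the centre of its underside. Leave alone.
Not all that is in view belongs to the job. There is more than one size of the probe; the one meant has the size given above.

How it is judged:
By the outcome, as a careful person would: the job done as asked, in the order asked, and still so for the second after the job is handed in, while the arm keeps its last pose, push and grip.
It also fails if it takes over 38 s, if anything falls off the work surface, if the arm or the gripper's body presses on something with over 40 N, if the wrist force passes 120 N, or if a joint passes its speed limit or range.

### The arm

A 6-joint arm with a two-finger parallel gripper is mounted at the origin on the work surface. World frame = base frame: x ahead of the robot, y to its left, z up, the work surface at z = 0. Lengths are in mm, angles in rad, forces in N, time in s.
With the tool pointing down it reaches from about 350 to 775 mm from the base axis. Payload 7.3 kg.
Tool frame: the origin (TCP) lies at the very end of the fingers, on their centre line; the grasp point (between the pads) lies 19 mm behind it; x points along the fingers, y is the direction in which the jaws open and shut, and the axes are right-handed (so a half turn about x gives the same grasp; the last joint's range is limited). The gripper opens to 92 mm and grips with 3 to 60 N. Pads are 19 mm wide; open, the fingers measure 130 mm over their backs; the gripper's body (75 mm by 190 mm) begins 47 mm behind the grasp point.
Start: joints at [-1.385, 0.342, 1.524, -0, 1.275, -0.146], TCP at [171.039, -496.377, 226.741] pointing down, gripper open.
Joint ranges: [-2.53, 2.53], [-0.77, 2.02], [0.04, 2.7], [-1, 4.14], [0.28, 2.66], [-3.11, 3.11]. Speed limits (rad/s): [2.57, 2.57, 3.14, 3.14, 3.14, 3.14].

### API

Orientations are given as [roll, pitch, yaw] about the fixed x, y, z axes, in that order (R = Rz(yaw) Ry(pitch) Rx(roll)).
In Python, from plant import bot gives the robot as it stands.
- The arm moves only by the tool step_arm, never from a script. Its argument "targets" is a list that holds one entry, the list of rows, each a list of 4 numbers: the shift along the tool's x, y, z in m, then the turn about the tool's x in degrees. A call has exactly 5 rows; each row is the pose to reach, as a shift and turn from the pose measured when the call began, along the tool's axes at that moment; what a row does not reach only later rows make up. A row lasts 1/12 s, in which the tool goes at most 41.7 mm and 7.16 degrees, less where a joint would pass 70% of its speed; a pose out of reach is approached as far as the arm can. A call with a gripper value outside its range is refused whole. "jaw" is the closure, from 0 (fully open) to 1 (shut), set as the call begins (left out, the last holds). The fingers move at their own pace and stop on an object; the grip force is fixed at half the most. Time passes only in rows, so rows that repeat a pose let the fingers close, or fill a call up. It gives the time, the measured TCP pose, the force and the opening at its end, in the units of the state.
- bot.get_obs(): the state, without advancing time (a new reading comes with each control period).
- bot.capture(name): name is "scene" or "top" or "wrist"; returns a dict with "color" (420x560x3 uint8, red, green, blue), "depth" (420x560 float32, mm along the optical axis (not along the pixel's ray), 0 where there is no reading), "fov_y" (degrees; the focal length in pixels is half the picture's height over the tangent of half this angle, whatever the lens; pixels are square), "cx", "cy" (the principal point, pixels), "rvec" (rotation vector, rad) and "tvec" (3), from world to camera coordinates, as OpenCV has them. Camera axes: x right, y down, z forward; pixel columns grow to the right and rows downward; lengths in mm; the calibration is good to about 2 mm. A picture is of the moment at which its call begins.
- bot.close_job(): hands the job in, once; it reports no verdict.
The state is a dict: "time": time; "joint_positions": joint angles; "dq": joint speeds; "tau": joint torques, N m; "tool_pos": TCP position; "tcp_rot": TCP orientation; "contact_force": force on the tool from outside, world axes, zero at the start; "moment": the same for the moment, N m; "grip_width": finger opening in mm.
Only numpy, scipy, OpenCV 4.12 (cv2) and the standard library are available. Lean on these libraries where they do the work, as an engineer would, in place of code of your own. Each camera call takes 0.05 s, during which the arm holds its last target. There are 200 camera calls.

## Working session

There is one attempt and no reset: what is moved stays moved. The work goes in short steps, Python scripts to look and compute and a tool call to move; the robot and the scene stay as the last step left them, time stands still between calls to the robot, and variables do not carry over. Pictures are saved under pics/ and viewed, about 8 in all and at most 12, crops included, and the job is handed in when it is done.

Besides the shell and the picture viewer there is one more tool, called after "Emit:" as name(argument=value, ...), one argument or row to a line, values as JSON. step_arm: Moves the arm, as the interface text tells. Its arguments: {"type":"object","properties":{"targets":{"type":"array","items":{"type":"array","items":{"type":"array","items":{"type":"number"}}}},"jaw":{"type":"number"}},"required":["targets"]}

```bash
mkdir -p pics
cat > h.py <<'E'
import numpy as np, cv2, pickle, sys
from scipy.spatial.transform import Rotation as Rn
from plant import bot
def cap(n):
    c=bot.capture(n); c['f']=210/np.tan(np.radians(c['fov_y'])/2); c['R']=cv2.Rodrigues(np.array(c['rvec'],float))[0]; c['t']=np.array(c['tvec'],float).ravel(); return c
def save(c,name,crop=None,s=1):
    im=c['color'][:,:,::-1]
    if crop: im=im[crop[1]:crop[3],crop[0]:crop[2]]
    cv2.imwrite('pics/'+name,cv2.resize(im,None,fx=s,fy=s,interpolation=cv2.INTER_CUBIC))
def xyz(c):
    v,u=np.mgrid[:420,:560]; d=c['depth']; p=np.stack([(u-c['cx'])/c['f']*d,(v-c['cy'])/c['f']*d,d],-1)
    return (p-c['t'])@c['R']
def ray(c,u,v):
    d=np.array([(u-c['cx'])/c['f'],(v-c['cy'])/c['f'],1])@c['R']; return -c['R'].T@c['t'],d
def onz(c,u,v,z):
    o,d=ray(c,u,v); return o+d*(z-o[2])/d[2]
E
python3 - <<'E'
from h import *
a=cap('scene');b=cap('top')
im=np.vstack([a['color'],b['color']])
cv2.imwrite('pics/a.png',a['color'][:,:,::-1]);cv2.imwrite('pics/b.png',b['color'][:,:,::-1])
pickle.dump((a,b),open('ab.pkl','wb'))
print(bot.get_obs()); print([(c['f'],-c['R'].T@c['t'],(c['depth']>0).mean()) for c in (a,b)])
E
```

```text
{'time': 0.1, 'joint_positions': array([-1.38501615e+00,  3.42653364e-01,  1.52492321e+00,  2.00192253e-05,
        1.27536941e+00, -1.45967663e-01]), 'dq': array([-0.00014362, -0.00024117, -0.0036032 , -0.00036505,  0.00072132,
        0.00054259]), 'tau': array([ 2.14795044e-03, -4.32005382e+01, -2.44694120e+01,  7.19404290e-02,
        5.26202261e-02, -4.55350710e-05]), 'tool_pos': array([ 170.96730647, -496.00794528,  226.11368483]), 'tcp_rot': array([-1.73090894,  1.56944286,  1.74242571]), 'contact_force': array([0.67908201, 0.6585793 , 0.14570565]), 'moment': array([ 0.01012958,  0.00974401, -0.0255216 ]), 'grip_width': 91.64974876627652}
[(np.float64(383.63485588966705), array([ 875.59542257, -283.44309643,  769.99896355]), np.float64(0.9960459183673469)), (np.float64(407.5655184697768), array([ 344.87638379,  -56.58852894, 1052.19028033]), np.float64(0.9960969387755102))]
```

View pics/a.png

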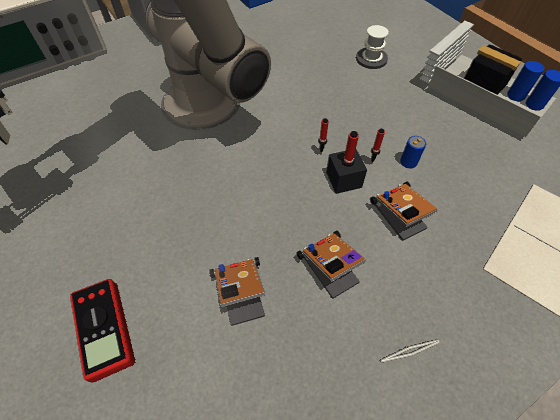

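View pics/b.png

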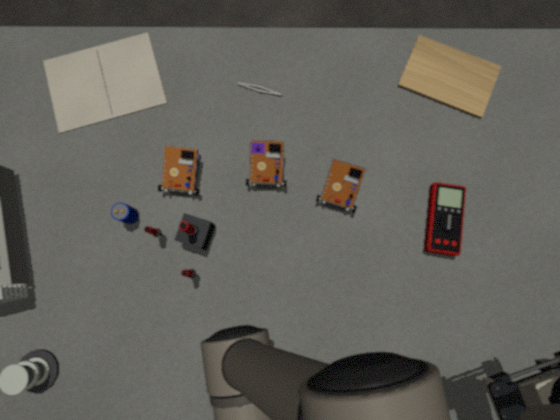

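The scene picture shows three red probes: in the dark holder (350,150), and two slim freestanding ones at (323,135) and (378,145). By the description I choose the one in the holder. The violet-taped board is at scene (333,255), top (267,165). The other boards are at scene (238,280) and (405,205).

Run:
```python
from h import *
a,b=pickle.load(open('ab.pkl','rb'))
A=xyz(a);B=xyz(b)
for nm,c,P in(('scene',a,A),('top',b,B)):
    h=cv2.cvtColor(c['color'],cv2.COLOR_RGB2HSV).astype(int); H,S,V=h[...,0],h[...,1],h[...,2]
    red=((H<6)|(H>174))&(S>150)&(V>50)&(P[...,2]>20)
    vio=(H>125)&(H<150)&(S>80)
    brown=(H>6)&(H<16)&(S>110)&(P[...,2]>20)&(P[...,2]<130)
    gold=(H>15)&(H<30)&(S>60)&(V>100)&(P[...,2]>20)&(P[...,2]<130)
    dark=(V<60)&(P[...,2]>64)&(P[...,2]<75)
    for k,m in dict(red=red,vio=vio,brown=brown,gold=gold,hold=dark).items():
        n,l,st,ce=cv2.connectedComponentsWithStats(m.astype(np.uint8))
        for i in range(1,n):
            if st[i,4]>=12:
                q=P[l==i]; print(nm,k,st[i],ce[i].round(1),'xyz med',np.median(q,0).round(1),'z',np.percentile(q[:,2],[2,98]).round(), 'x',np.percentile(q[:,0],[2,98]).round(),'y',np.percentile(q[:,1],[2,98]).round())
save(a,'c.png',(290,100,450,290),3)
```

```text
scene red [320 120   8  20 103] [323.7 130.2] xyz med [364.4 168.5  92.2] z [ 62. 118.] x [358. 367.] y [164. 177.]
scene red [373 132  12  19 109] [378.4 140.7] xyz med [462.7 258.3  91.7] z [ 61. 117.] x [456. 466.] y [255. 266.]
scene red [344 134  14  27 221] [350.7 147.4] xyz med [467.5 163.2 127.9] z [ 89. 161.] x [456. 472.] y [159. 176.]
scene red [391 188   7   5  20] [394.2 190.2] xyz med [577.9 216.2  55. ] z [49. 58.] x [574. 580.] y [210. 230.]
scene red [318 239   7   6  21] [321.  241.7] xyz med [595.8  -5.3  57. ] z [53. 60.] x [593. 598.] y [-12.   3.]
scene red [230 263   9   5  27] [234.1 264.8] xyz med [ 542.3 -183.8   56.4] z [50. 59.] x [538. 546.] y [-192. -177.]
scene red [  70  279   63  102 1163] [107.  337.2] xyz med [ 547.3 -439.6   37.8] z [21. 43.] x [417. 595.] y [-509. -410.]
scene red [ 98 289   8   6  37] [101.3 291.5] xyz med [ 443.  -432.5   42.8] z [39. 46.] x [437. 449.] y [-439. -426.]
scene red [ 88 293   7   6  34] [ 91.  295.5] xyz med [ 440.9 -451.8   43.4] z [41. 45.] x [435. 447.] y [-457. -446.]
scene red [ 77 297   8   6  37] [ 80.7 299.
[... 3776 characters left out ...]
8.] y [219. 237.]
top gold [332 183   9   8  56] [336.4 186.3] xyz med [ 573.1 -179.4   67.1] z [62. 72.] x [564. 580.] y [-189. -171.]
top gold [114 209   4   4  13] [115.4 210.6] xyz med [505.9 357.8  78.3] z [74. 82.] x [503. 511.] y [355. 362.]
top gold [120 209   4   4  12] [121.8 210.3] xyz med [507.5 342.5  79.9] z [75. 82.] x [503. 511.] y [338. 346.]
top hold [  0 166  19 117 328] [  8.4 223.6] xyz med [476.7 621.4  69.4] z [64. 75.] x [339. 613.] y [587. 657.]
top hold [176 215  35  34 389] [193.2 233.9] xyz med [446.5 166.3  71. ] z [66. 75.] x [422. 493.] y [134. 205.]
top hold [ 25 366   8  17  49] [ 29.5 373.2] xyz med [128.4 529.7  69.3] z [65. 75.] x [110. 143.] y [526. 541.]
```

View pics/c.png

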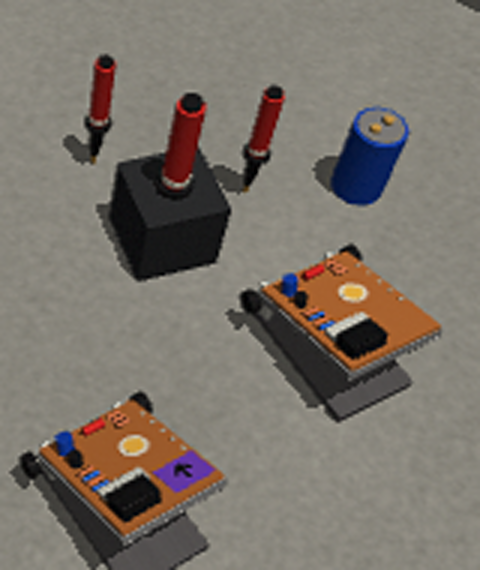

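The crop confirms it: a thick red probe stands in the dark block (crop 180,145), with two slimmer decoys beside it. The lower-left board carries the violet tape with the arrow (crop 185,470).

The moves can only shift the tool and turn it about its own vertical axis. So the tilt has to come from pivoting the probe in the jaws, by pushing its nose against the fixed holder. Next I measure the geometry.

```bash
cat > m.py <<'E'
from h import *
a,b=pickle.load(open('ab.pkl','rb'))
print('toolR cols x,y,z',Rn.from_euler('xyz',bot.get_obs()['tcp_rot']).as_matrix().T.round(3))
for nm,c in(('scene',a),('top',b)):
    P=xyz(c); h=cv2.cvtColor(c['color'],cv2.COLOR_RGB2HSV).astype(int); H,S,V=h[...,0],h[...,1],h[...,2]
    roi=(P[...,0]>575)&(P[...,0]<700)&(abs(P[...,1]+6)<60)&(P[...,2]>30)
    q=P[roi&(H>6)&(H<16)&(S>110)]
    for _ in range(6):
        m=q.mean(0); n=np.linalg.svd(q-m)[2][2]; n*=np.sign(n[2]); r=(q-m)@n; q=q[abs(r)<max(1.5,2*np.median(abs(r)))]
    def hit(u,v):
        o,d=ray(c,u,v); return o+d*((m-o)@n)/(d@n)
    ex=np.cross([0,1,0],n); ex/=np.linalg.norm(ex); ey=np.cross(n,ex)
    mk=(roi&(S>110)&(((H>6)&(H<16))|((H>125)&(H<150)))).astype(np.uint8)
    v,u=np.nonzero(mk); X=np.array([hit(*p) for p in zip(u,v)])-m
    rect=cv2.minAreaRect(np.c_[X@ex,X@ey].astype(np.float32))
    g=roi&(H>15)&(H<30)&(S>60)&(V>100); gv,gu=np.nonzero(g); w=hit(gu.mean(),gv.mean())
    vv,vu=np.nonzero(roi&(H>125)&(H<150)&(S>80)); vt=hit(vu.mean(),vv.mean())
    print(nm,'n',n.round(4),'slope',np.degrees(np.arccos(n[2])).round(2),'dir',np.degrees(np.arctan2(-n[1],-n[0])).round(1),'rect',rect,'pad',w.round(1),'tape-pad in plane',((vt-w)@ex).round(1),((vt-w)@ey).round(1))
    hm=((V<70)&(P[...,2]>67)&(P[...,2]<73)&(abs(P[...,0]-460)<60)&(abs(P[...,1]-168)<60))
    print(' holder top rect',cv2.minAreaRect(P[hm][:,:2].astype(np.float32)))
    rd=((H<6)|(H>174))&(S>150)&(V>40)&(abs(P[...,0]-462)<25)&(abs(P[...,1]-168)<25)&(P[...,2]>85)
    vs=np.nonzero(rd); print(' red: z,xy'); 
    for z in (110,130,150):
        k=rd&(abs(P[...,2]-z)<10); 
        if k.any():
            y_,x_=np.nonzero(k); print(z,onz(c,x_.mean(),y_.mean(),P[k][:,2].mean()).round(1))
E
python3 m.py
```

```text
toolR cols x,y,z [[-0.     0.001 -1.   ]
 [ 0.326 -0.945 -0.001]
 [-0.945 -0.326 -0.   ]]
scene n [-0.414   0.0185  0.9101] slope 24.48 dir -2.6 rect ((4.303012847900391, 0.9340972900390625), (81.59016418457031, 107.17364501953125), 88.03807830810547) pad [622.6   5.4  62.6] tape-pad in plane 46.8 9.4
 holder top rect ((460.74517822265625, 169.62689208984375), (71.06600189208984, 71.9622802734375), 72.29696655273438)
 red: z,xy
110 [466.2 164.9 109.7]
130 [467.1 164.4 130.7]
150 [466.6 164.9 151.5]
top n [-0.4243  0.0262  0.9051] slope 25.16 dir -3.5 rect ((9.714099884033203, -1.5465126037597656), (103.03372955322266, 81.02305603027344), 0.18682487308979034) pad [625.2   6.3  65.1] tape-pad in plane 39.9 6.0
 holder top rect ((459.535888671875, 171.33837890625), (67.82929992675781, 68.52055358886719), 71.86759948730469)
 red: z,xy
110 [456.  164.  111.3]
130 [457.2 164.3 130.4]
150 [457.5 165.7 153.2]
```

Emit:
step_arm(
  targets=[
    [[0,-0.02,-0.035,7],[0,-0.04,-0.07,14],[0,-0.06,-0.105,21],[0,-0.08,-0.14,28],[0,-0.1,-0.175,35]],
  ],
  jaw=0.4,
)

```text
time: 0.52
tool_pos: [297.0, -351.8, 226.0]
tcp_rot: [-1.075, 1.569, 1.821]
contact_force: [0.7, -0.8, -0.3]
grip_width: 63.1
```

```bash
cat > go.py <<'E'
from h import *
# usage: go.py x y z jawangle(deg)
o=bot.get_obs(); R=Rn.from_euler('xyz',o['tcp_rot']).as_matrix(); p=np.array(o['tool_pos'])
ja=np.degrees(np.arctan2(R[1,1],R[0,1])); print('t',round(o['time'],2),'tcp',p.round(1),'x-axis',R[:,0].round(4),'jaw',ja.round(2),'w',round(o['grip_width'],1),'F',o['contact_force'].round(2),'q6',o['joint_positions'][5].round(2))
if len(sys.argv)>3:
    t=np.array([float(v) for v in sys.argv[1:4]]); turn=0
    if len(sys.argv)>4: turn=-((float(sys.argv[4])-ja+180)%360-180)
    d=R.T@(t-p); print('shift m',(d/1000).round(4),'turn',round(turn,2),'dist',np.linalg.norm(d).round(1))
E
python3 go.py 430 -100 226 -108
```

```text
t 0.52 tcp [ 297.  -351.8  226. ] x-axis [-5.e-04  2.e-03 -1.e+00] jaw -104.06 w 63.1 F [ 0.65 -0.77 -0.27] q6 0.78
shift m [ 0.0005 -0.2765 -0.0678] turn 3.94 dist 284.7
```

Emit:
step_arm(
  targets=[
    [[0,-0.039,-0.01,1],[0,-0.078,-0.02,2],[0,-0.117,-0.03,3],[0,-0.156,-0.04,4],[0,-0.195,-0.048,4]],
  ],
)

```text
time: 0.93
tool_pos: [391.5, -172.4, 226.2]
tcp_rot: [-1.005, 1.569, 1.82]
contact_force: [0.4, -0.0, -0.2]
grip_width: 55.1
```

```bash
python3 go.py 460.5 170.5 215 -108
```

```text
t 0.93 tcp [ 391.5 -172.4  226.2] x-axis [-5.0e-04  2.2e-03 -1.0e+00] jaw -108.14 w 55.1 F [ 0.36 -0.05 -0.16] q6 1.29
shift m [ 0.0119 -0.3473  0.0411] turn -0.14 dist 349.9
```

Emit:
step_arm(
  targets=[
    [[0,-0.041,0.005,0],[0,-0.082,0.01,0],[0,-0.122,0.015,0],[0,-0.163,0.02,0],[0,-0.204,0.024,0]],
  ],
)

```text
time: 1.35
tool_pos: [431.8, 31.1, 226.5]
tcp_rot: [-0.831, 1.569, 1.994]
contact_force: [0.5, -0.6, -0.0]
grip_width: 55.2
```

```bash
python3 go.py 460.5 170.5 215 -108
```

```text
t 1.35 tcp [431.8  31.1 226.5] x-axis [-9.0e-04  2.1e-03 -1.0e+00] jaw -108.14 w 55.2 F [ 0.53 -0.63 -0.04] q6 1.78
shift m [ 0.0118 -0.1414  0.0161] turn -0.14 dist 142.8
```

Emit:
step_arm(
  targets=[
    [[0,-0.037,0.004,0],[0,-0.073,0.008,0],[0,-0.109,0.012,0],[0,-0.1414,0.0161,0],[0,-0.1414,0.0161,0]],
  ],
)

```text
time: 1.77
tool_pos: [460.7, 175.3, 226.4]
tcp_rot: [-1.037, 1.567, 1.792]
contact_force: [-0.2, -0.6, -0.5]
grip_width: 55.4
```

```bash
python3 go.py 460.5 170.5 215 -108
python3 - <<'E'
from h import *
c=cap('wrist'); save(c,'d.png'); print(c['f'],c['tvec'],-c['R'].T@c['t'])
h=cv2.cvtColor(c['color'],cv2.COLOR_RGB2HSV).astype(int);H,S,V=h[...,0],h[...,1],h[...,2]
P=xyz(c)
k=(abs(P[...,0]-460)<30)&(abs(P[...,1]-170)<30)&(P[...,2]>155)&(P[...,2]<172)
v,u=np.nonzero(k); print(len(u)); print('cap',onz(c,u.mean(),v.mean(),164).round(1),P[k].mean(0).round(1))
hm=(V<90)&(P[...,2]>66)&(P[...,2]<74)&(abs(P[...,0]-460)<60)&(abs(P[...,1]-168)<60)
print(cv2.minAreaRect(P[hm][:,:2].astype(np.float32)))
E
```

```text
t 1.77 tcp [460.7 175.3 226.4] x-axis [-9.0e-04  4.1e-03 -1.0e+00] jaw -107.88 w 55.4 F [-0.16 -0.56 -0.45] q6 2.09
shift m [ 0.0113  0.0047 -0.0013] turn 0.12 dist 12.3
373.7409396636642 [309.10601647 338.53299307 489.66265062] [528.82061165 152.85442731 383.28176708]
885
cap [463.  170.7 164. ] [462.2 171.  161.2]
((460.6575927734375, 171.63735961914062), (69.68179321289062, 70.34266662597656), 72.91563415527344)
```

View pics/d.png

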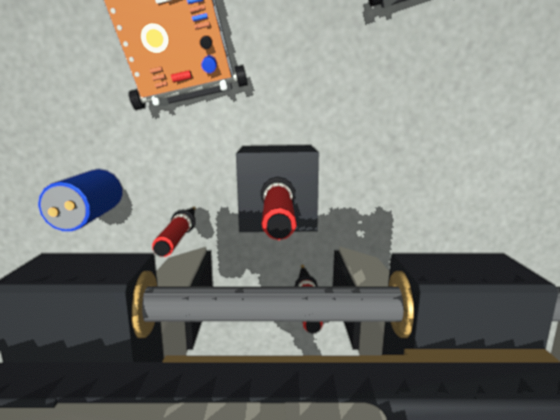

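The wrist view shows the probe cap at (279,225), in the holder at (278,190) between the fingers. It stands at about (461,171). Descending.

Emit:
step_arm(
  targets=[
    [[0.01,0.004,-0.001,0],[0.04,0.004,-0.001,0],[0.07,0.004,-0.001,0],[0.1,0.004,-0.001,0],[0.115,0.004,-0.001,0]],
  ],
)

```text
time: 2.23
tool_pos: [457.6, 167.5, 108.0]
tcp_rot: [0.185, 1.564, 3.013]
contact_force: [-0.8, -0.5, -0.9]
grip_width: 55.0
```

Emit:
step_arm(
  targets=[
    [[0,0,0,0],[0,0,0,0],[0,0,0,0],[0,0,0,0],[0,0,0,0]],
  ],
  jaw=0.55,
)

```text
time: 2.65
tool_pos: [458.5, 167.5, 109.3]
tcp_rot: [-0.001, 1.566, 2.828]
contact_force: [0.1, -0.2, 0.7]
grip_width: 41.9
```

```bash
python3 go.py 461 171 111 -108
```

```text
t 2.65 tcp [458.5 167.5 109.3] x-axis [-0.0043  0.0014 -1.    ] jaw -107.96 w 41.9 F [ 0.14 -0.23  0.66] q6 2.07
shift m [-0.0017 -0.0041 -0.0013] turn 0.04 dist 4.6
```

Emit:
step_arm(
  targets=[
    [[-0.001,-0.004,-0.0013,0],[-0.001,-0.004,-0.0013,0],[-0.001,-0.004,-0.0013,0],[-0.001,-0.004,-0.0013,0],[-0.001,-0.004,-0.0013,0]],
  ],
)

```text
time: 3.07
tool_pos: [460.9, 171.0, 110.3]
tcp_rot: [0.01, 1.566, 2.838]
contact_force: [-0.3, -1.0, 0.7]
grip_width: 41.5
```

Emit:
step_arm(
  targets=[
    [[0,0,0,0],[0,0,0,0],[0,0,0,0],[0,0,0,0],[0,0,0,0]],
  ],
  jaw=1,
)

```text
time: 3.48
tool_pos: [460.8, 171.0, 110.2]
tcp_rot: [0.031, 1.566, 2.859]
contact_force: [-0.2, 0.0, -0.3]
grip_width: 21.6
```

```bash
python3 go.py 461 171 111 -108
```

```text
t 3.48 tcp [460.8 171.  110.2] x-axis [-0.0046  0.0013 -1.    ] jaw -107.94 w 21.6 F [-0.22  0.04 -0.34] q6 2.08
shift m [-0.0008 -0.0001 -0.0002] turn 0.06 dist 0.8
```

Emit:
step_arm(
  targets=[
    [[-0.01,0,0,0],[-0.03,0,0,0],[-0.055,0,0,0],[-0.075,0,0,0],[-0.08,0,0,0]],
  ],
)

```text
time: 3.9
tool_pos: [462.7, 171.2, 193.2]
tcp_rot: [-1.572, 1.568, 1.257]
contact_force: [0.5, 0.2, -1.0]
grip_width: 21.2
```

```bash
python3 go.py 461 171 190 -108
python3 - <<'E'
from h import *
c=cap('scene'); save(c,'e.png',(290,70,450,190),4)
E
```

```text
t 3.9 tcp [462.7 171.2 193.2] x-axis [ 8.0e-04  2.4e-03 -1.0e+00] jaw -107.94 w 21.2 F [ 0.47  0.24 -1.02] q6 2.08
shift m [0.0032 0.0007 0.0016] turn 0.06 dist 3.6
```

View pics/e.png

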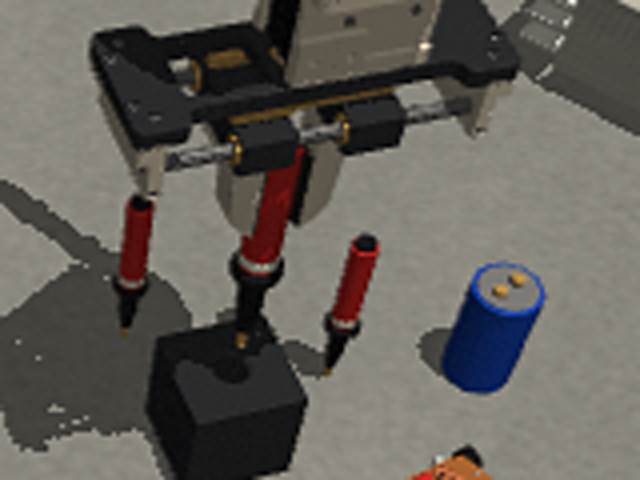

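The probe hangs clear of the hole, with its tip at crop (241,343). Now I move to the +x side of the holder, lower the nose beside it and push back to pivot it.

Emit:
step_arm(
  targets=[
    [[0,0,-0.03,0],[0,0,-0.058,0],[0.01,0,-0.058,0],[0.04,0,-0.058,0],[0.068,0,-0.058,0]],
  ],
)

```text
time: 4.37
tool_pos: [517.5, 153.1, 122.4]
tcp_rot: [-1.266, 1.569, 1.562]
contact_force: [-0.3, 0.5, -2.2]
grip_width: 21.8
```

Emit:
step_arm(
  targets=[
    [[0,0,0,0],[0,0,0,0],[0,0,0,0],[0,0,0,0],[0,0,0,0]],
  ],
)

```text
time: 4.78
tool_pos: [518.3, 153.3, 124.0]
tcp_rot: [-2.081, 1.567, 0.747]
contact_force: [0.2, 0.3, -1.7]
grip_width: 21.5
```

```bash
python3 go.py 469.8 168.2 125 -108
python3 - <<'E'
from h import *
c=cap('scene'); save(c,'f.png',(290,70,450,190),4)
E
```

```text
t 4.78 tcp [518.3 153.3 124. ] x-axis [ 0.0029  0.0027 -1.    ] jaw -107.97 w 21.5 F [ 0.15  0.29 -1.65] q6 2.03
shift m [-0.0011  0.0008  0.0507] turn 0.03 dist 50.7
```

View pics/f.png

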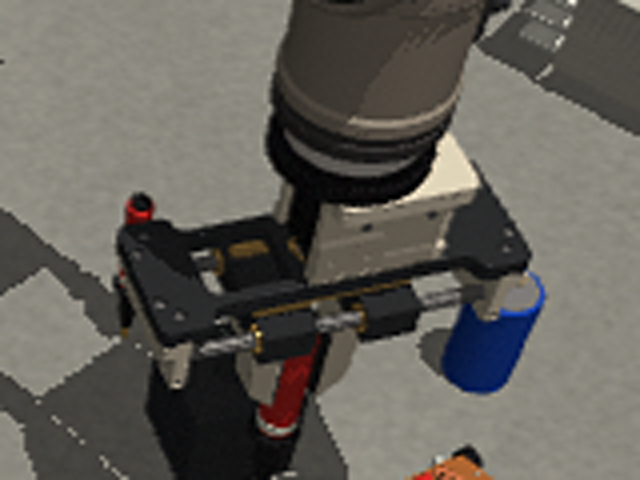

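The probe is beside the holder's +x face, guard at crop (275,425), with nothing touching. Pushing in small steps and watching the force.

Emit:
step_arm(
  targets=[
    [[0,0,0.006,0],[0,0,0.012,0],[0,0,0.018,0],[0,0,0.022,0],[0,0,0.026,0]],
  ],
)

```text
time: 5.25
tool_pos: [494.7, 161.2, 124.6]
tcp_rot: [-2.548, 1.563, 0.28]
contact_force: [6.2, -2.7, -1.2]
grip_width: 21.6
```

Emit:
step_arm(
  targets=[
    [[0,0,0.002,0],[0,0,0.004,0],[0,0,0.006,0],[0,0,0.008,0],[0,0,0.01,0]],
  ],
)

```text
time: 5.67
tool_pos: [486.8, 164.0, 125.3]
tcp_rot: [-2.691, 1.558, 0.137]
contact_force: [5.6, -2.0, -2.4]
grip_width: 21.1
```

```bash
cat > tip.py <<'E'
from h import *
c=cap('scene'); o=bot.get_obs(); R=Rn.from_euler('xyz',o['tcp_rot']).as_matrix(); p=np.array(o['tool_pos']); g=p-19*R[:,0]
print('F',o['contact_force'].round(2),'w',round(o['grip_width'],1))
h=cv2.cvtColor(c['color'],cv2.COLOR_RGB2HSV).astype(int);H,S,V=h[...,0],h[...,1],h[...,2]; P=xyz(c); L=(P-g)@R
m=(abs(L[...,1])<14)&(L[...,0]>10)&(L[...,0]<128)&(abs(L[...,2])<90)
for lo in range(20,126,8):
    k=m&(L[...,0]>=lo)&(L[...,0]<lo+8)
    if k.sum()>3: print(lo,k.sum(),L[k].mean(0).round(1),np.median(c['color'][k],0))
br=m&(H>12)&(H<32)&(S>80)&(V>50)
v,u=np.nonzero(br)
if len(u):
    i=np.argmax(v); print('brass n',len(u),'mean px',u.mean().round(1),v.mean().round(1),'lowest',u[i],v[i])
    n=R[:,1]
    for uu,vv in((u.mean(),v.mean()),(u[v==v.max()].mean(),v.max())):
        oo,d=ray(c,uu,vv); q=oo+d*((g-oo)@n)/(d@n); l=R.T@(q-g); print(' tip tool xyz',l.round(1),'dist',np.linalg.norm(l).round(1),'tilt',np.degrees(np.arctan2(-l[2],l[0])).round(2))
if len(sys.argv)>1:
    uu,vv=c['R']@g+c['t'],0; z=uu; cu=int(z[0]/z[2]*c['f']+c['cx']); cv_=int(z[1]/z[2]*c['f']+c['cy'])
    save(c,sys.argv[1],(max(cu-70,0),max(cv_-40,0),cu+70,cv_+80),4)
E
python3 go.py 469.8 168.2 125 -108; python3 tip.py
```

```text
t 5.67 tcp [486.8 164.  125.3] x-axis [ 0.0123  0.0017 -0.9999] jaw -107.92 w 21.1 F [ 5.56 -1.99 -2.37] q6 2.06
shift m [0.0001 0.0013 0.0174] turn 0.08 dist 17.5
F [ 5.18 -2.86 -1.84] w 21.5
20 24 [ 24.    3.5 -15. ] [107.5  21.   17.5]
28 26 [ 31.7   5.1 -16.5] [123.5  22.   20. ]
36 32 [ 39.8   5.1 -17.2] [125.5  29.5  26.5]
44 36 [ 48.8   3.  -19.5] [81.  35.5 32.5]
52 26 [ 53.6   5.5 -19.5] [17.5 16.  16.5]
60 11 [ 65.    3.7 -21.1] [11. 11. 11.]
68 101 [73.6  7.  24.5] [20. 20. 21.]
76 46 [79.1  3.5  9.7] [17. 17. 18.]
84 42 [87.6  1.1  5.6] [16.5 16.  17.5]
92 27 [96.2  2.6  6. ] [17. 17. 17.]
100 17 [104.    5.8 -12.1] [19. 18. 18.]
108 15 [112.4   3.6 -13.8] [20. 21. 21.]
116 14 [119.7   3.9  -8.1] [17.  17.5 18. ]
124 8 [126.4   4.3  -7.4] [17.5 17.5 17.5]
brass n 9 mean px 352.9 187.1 lowest 353 189
 tip tool xyz [115.6  -0.  -19.8] dist 117.3 tilt 9.71
 tip tool xyz [119.9   0.  -22.3] dist 122.0 tilt 10.53
```

It pivots in the jaws at a steady 6 N or so, now about 10°. Continuing.

Emit:
step_arm(
  targets=[
    [[0,0,0.004,0],[0,0,0.008,0],[0,0,0.012,0],[0,0,0.016,0],[0,0,0.019,0]],
  ],
)

```text
time: 6.13
tool_pos: [469.6, 170.0, 125.8]
tcp_rot: [-2.724, 1.554, 0.105]
contact_force: [4.6, -2.2, -2.0]
grip_width: 21.4
```

Emit:
step_arm(
  targets=[
    [[0,0,0.001,0],[0,0,0.001,0],[0,0,0.001,0],[0,0,0.001,0],[0,0,0.001,0]],
  ],
)

```text
time: 6.55
tool_pos: [469.1, 170.4, 126.1]
tcp_rot: [-2.716, 1.553, 0.113]
contact_force: [3.3, -0.7, 2.2]
grip_width: 21.2
```

```bash
python3 go.py 469.8 168.2 125 -108; python3 tip.py|grep -v '^[0-9]'
```

```text
t 6.55 tcp [469.1 170.4 126.1] x-axis [ 0.0175  0.002  -0.9998] jaw -107.91 w 21.2 F [ 3.25 -0.74  2.23] q6 2.08
shift m [ 0.0012  0.0019 -0.0013] turn 0.09 dist 2.6
F [ 3.2  -0.67  2.6 ] w 21.4
brass n 10 mean px 354.5 187.0 lowest 354 189
 tip tool xyz [109.6  -0.  -43.3] dist 117.8 tilt 21.55
 tip tool xyz [114.8  -0.  -45.4] dist 123.4 tilt 21.57
```

Emit:
step_arm(
  targets=[
    [[0,0,0.001,0],[0,0,0.002,0],[0,0,0.003,0],[0,0,0.004,0],[0,0,0.004,0]],
  ],
)

```text
time: 7.02
tool_pos: [465.1, 171.6, 125.9]
tcp_rot: [-2.721, 1.554, 0.108]
contact_force: [4.5, -1.1, -1.0]
grip_width: 21.3
```

Emit:
step_arm(
  targets=[
    [[0,0,-0.01,0],[0,0,-0.025,0],[-0.015,0,-0.035,0],[-0.05,0,-0.045,0],[-0.085,0,-0.05,0]],
  ],
)

```text
time: 7.43
tool_pos: [510.3, 155.5, 210.8]
tcp_rot: [-2.688, 1.561, 0.141]
contact_force: [1.9, -0.5, -1.0]
grip_width: 21.2
```

Emit:
step_arm(
  targets=[
    [[0,0,0,0],[0,0,0,0],[0,0,0,0],[0,0,0,0],[0,0,0,0]],
  ],
)

```text
time: 7.85
tool_pos: [509.2, 155.5, 209.2]
tcp_rot: [-2.668, 1.564, 0.161]
contact_force: [-0.0, 0.4, -0.8]
grip_width: 21.2
```

```bash
python3 go.py 560 150 215 -92; python3 tip.py g.png
```

```text
t 7.85 tcp [509.2 155.5 209.2] x-axis [ 0.0062  0.001  -1.    ] jaw -107.92 w 21.2 F [-0.02  0.44 -0.85] q6 2.04
shift m [-0.0055 -0.0104 -0.0501] turn -15.92 dist 51.5
F [-0.38 -0.29 -0.41] w 21.2
20 46 [ 24.1   4.1 -25. ] [141.   29.   24.5]
28 41 [ 32.1   4.2 -28.2] [143.  24.  21.]
36 46 [ 39.9   4.9 -30.4] [159.5 116.5 104.5]
44 60 [ 47.5   3.1 -35.3] [22. 19. 19.]
52 16 [ 56.7   5.1 -33.8] [13. 12. 12.]
60 28 [ 63.9   3.3 -37.6] [14.5 14.  13.5]
68 26 [ 71.9   3.3 -41.6] [16. 15. 15.]
76 18 [ 79.6   3.7 -43.2] [17. 16. 15.]
84 17 [ 86.9   3.4 -45.5] [15. 15. 14.]
92 12 [ 94.5   3.1 -46.5] [16.  16.5 16. ]
100 9 [104.4   2.6 -48.7] [118.  89.  45.]
brass n 12 mean px 367.8 178.8 lowest 366 182
 tip tool xyz [104.   -0.  -46.3] dist 113.8 tilt 24.0
 tip tool xyz [114.3  -0.  -47. ] dist 123.6 tilt 22.36
```

View pics/g.png

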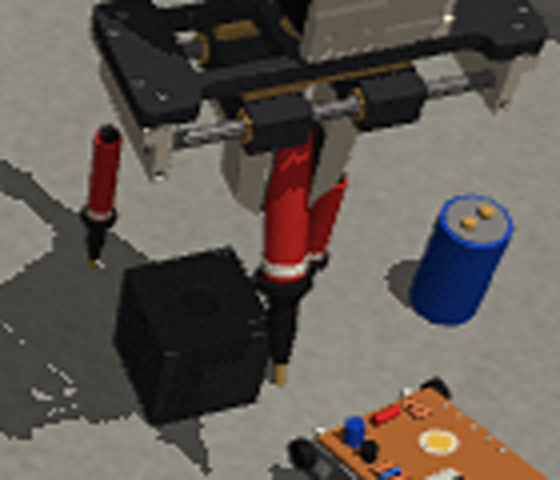

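The probe is now tilted about 23.5–24° in the jaws, with its brass tip at crop (280,375) pointing up the slope. Next: turn to the board's hinge and hover above the pad.

```bash
python3 go.py 557 9 205 -92.5
```

```text
t 7.9 tcp [509.4 155.5 209.5] x-axis [ 0.0069  0.0011 -1.    ] jaw -107.92 w 21.2 F [-0.38 -0.29 -0.41] q6 2.04
shift m [ 0.0047  0.1248 -0.0904] turn -15.42 dist 154.1
```

Emit:
step_arm(
  targets=[
    [[0,0.025,-0.018,-4],[0,0.055,-0.04,-8],[0,0.085,-0.062,-12],[0,0.11,-0.08,-15.4],[0.004,0.125,-0.09,-15.4]],
  ],
)

```text
time: 8.32
tool_pos: [557.4, 5.9, 205.5]
tcp_rot: [-3.068, 1.563, 0.031]
contact_force: [0.0, 0.0, -0.8]
grip_width: 21.4
```

Emit:
step_arm(
  targets=[
    [[0,0,0,0],[0,0,0,0],[0,0,0,0],[0,0,0,0],[0,0,0,0]],
  ],
)

```text
time: 8.73
tool_pos: [557.2, 7.2, 205.6]
tcp_rot: [-3.033, 1.563, 0.067]
contact_force: [-0.3, 1.0, -1.0]
grip_width: 21.2
```

```bash
python3 go.py 557 9 205 -92.5; python3 tip.py
python3 - <<'E'
from h import *
a,b=pickle.load(open('ab.pkl','rb'))
print('pad at z63.8',onz(a,333.8,248,63.8).round(1),onz(b,261.2,165.5,63.8).round(1))
c=cap('wrist'); save(c,'w.png')
P=xyz(c); h=cv2.cvtColor(c['color'],cv2.COLOR_RGB2HSV).astype(int); H,S,V=h[...,0],h[...,1],h[...,2]
roi=(P[...,0]>575)&(P[...,0]<700)&(abs(P[...,1]+6)<60)&(P[...,2]>40)&(P[...,2]<100)
q=P[roi&(H>6)&(H<16)&(S>110)]; print(len(q))
for _ in range(6):
    m=q.mean(0); n=np.linalg.svd(q-m,full_matrices=False)[2][2]; n*=np.sign(n[2]); r=(q-m)@n; q=q[abs(r)<max(1.,2*np.median(abs(r)))]
g=roi&(H>15)&(H<32)&(S>90)&(V>100); v,u=np.nonzero(g); print(len(u),u.mean(),v.mean())
o,d=ray(c,u.mean(),v.mean()); print('n',n,np.degrees(np.arccos(n[2])),np.degrees(np.arctan2(-n[1],-n[0])),'pad',o+d*((m-o)@n)/(d@n),onz(c,u.mean(),v.mean(),63.8))
E
```

```text
t 8.73 tcp [557.2   7.2 205.6] x-axis [ 7.3e-03  5.0e-04 -1.0e+00] jaw -92.35 w 21.2 F [-0.3   1.   -1.04] q6 1.49
shift m [ 0.0006 -0.0018  0.0003] turn 0.15 dist 1.9
F [-0.41 -0.4  -0.65] w 21.5
20 44 [ 23.9   4.1 -24.7] [150.5  30.   26. ]
28 44 [ 31.9   5.6 -27.4] [145.   24.5  20.5]
36 48 [ 39.7   4.8 -30.5] [173.  132.5 118. ]
44 71 [ 47.2   3.4 -35. ] [23. 22. 21.]
52 12 [ 55.4   7.8 -29.1] [16.5 17.  15.5]
60 28 [ 64.1   3.6 -38. ] [18.  16.5 17. ]
68 29 [ 72.    4.2 -40.3] [19. 18. 18.]
76 19 [ 79.5   4.1 -43.3] [18. 16. 17.]
84 17 [ 87.7   3.1 -45.2] [19. 17. 17.]
92 9 [ 94.8   2.1 -47.4] [21. 21. 22.]
100 11 [103.8   2.5 -49.1] [128. 100.  50.]
brass n 12 mean px 330.6 228.5 lowest 331 231
 tip tool xyz [108.2  -0.  -48. ] dist 118.3 tilt 23.93
 tip tool xyz [114.2  -0.  -50.5] dist 124.9 tilt 23.86
pad at z63.8 [625.    6.1  63.8] [625.8   7.1  63.8]
8042
201 268.44776119402985 114.51741293532338
n [-0.41782946  0.01766649  0.9083537 ] 24.721173096191944 -2.421114012081463 pad [625.34973287   7.45279612  62.63849691] [625.35761257   7.43964807  63.8       ]
```

View pics/w.png

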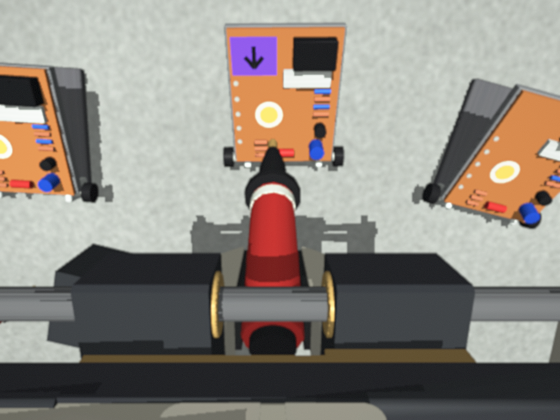

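The wrist view shows the tip at (272,143) and the pad of the taped board at (269,115). The slope measures 24.7° with the hinge at −92.4°. The probe tilt is about 24.3° in the world and the jaw is at −92.35°, so it is nearly square. Next: approach to 8 mm off.

```bash
python3 go.py 572.5 9.5 161.1 -92.4; python3 go.py 553 10.3 203.6 -92.4
```

```text
t 8.83 tcp [557.3   6.9 205.7] x-axis [ 7.6e-03  3.0e-04 -1.0e+00] jaw -92.36 w 21.3 F [-1.08 -0.18 -0.99] q6 1.49
shift m [ 0.0447 -0.0032 -0.0147] turn 0.04 dist 47.2
t 8.83 tcp [557.3   6.9 205.7] x-axis [ 7.6e-03  3.0e-04 -1.0e+00] jaw -92.36 w 21.3 F [-1.08 -0.18 -0.99] q6 1.49
shift m [ 0.0021 -0.0032  0.0045] turn 0.04 dist 5.9
```

Emit:
step_arm(
  targets=[
    [[0.002,-0.003,0.0045,0],[0.012,-0.003,0,0],[0.023,-0.003,-0.005,0],[0.034,-0.003,-0.01,0],[0.0445,-0.003,-0.0145,0]],
  ],
)

```text
time: 9.25
tool_pos: [572.5, 9.4, 159.4]
tcp_rot: [-3.038, 1.564, 0.063]
contact_force: [0.1, -0.2, -0.6]
grip_width: 21.4
```

Emit:
step_arm(
  targets=[
    [[0,0,0,0],[0,0,0,0],[0,0,0,0],[0,0,0,0],[0,0,0,0]],
  ],
)

```text
time: 9.67
tool_pos: [572.7, 9.3, 160.0]
tcp_rot: [-3.056, 1.563, 0.045]
contact_force: [-0.5, -0.3, -0.5]
grip_width: 21.2
```

```bash
python3 go.py 572.5 9.5 161.1 -92.4; python3 tip.py | grep -v '^[0-9]'
python3 - <<'E'
from h import *
c=cap('scene'); d=cap('wrist')
A=cv2.resize(c['color'][210:285,285:385],(400,300),interpolation=cv2.INTER_CUBIC); B=cv2.resize(d['color'][70:175,200:340],(400,300),interpolation=cv2.INTER_CUBIC)
cv2.imwrite('pics/k.png',np.hstack([A,B])[:,:,::-1])
for p in ([625.3,7.2,63.5],):
  for q in (c,d):
    z=q['R']@np.array(p)+q['t']; print('pad px',z[:2]/z[2]*q['f']+[q['cx'],q['cy']])
    z=q['R']@(np.array(p)+8*np.array([-.418,.018,.908]))+q['t']; print('8mm up px',z[:2]/z[2]*q['f']+[q['cx'],q['cy']])
E
```

```text
t 9.67 tcp [572.7   9.3 160. ] x-axis [ 7.4e-03  3.0e-04 -1.0e+00] jaw -92.35 w 21.2 F [-0.46 -0.31 -0.51] q6 1.49
shift m [-0.0011 -0.0002  0.0002] turn 0.05 dist 1.1
F [ 0.33 -0.32 -0.99] w 21.3
brass n 170 mean px 335.3 249.0 lowest 340 260
 tip tool xyz [115.2   0.  -55.4] dist 127.8 tilt 25.68
 tip tool xyz [124.4   0.  -79.2] dist 147.5 tilt 32.5
pad px [334.31677023 247.92309513]
8mm up px [333.78909418 245.03339394]
pad px [272.3795071  138.71806801]
8mm up px [272.35810192 144.7076992 ]
```

View pics/k.png

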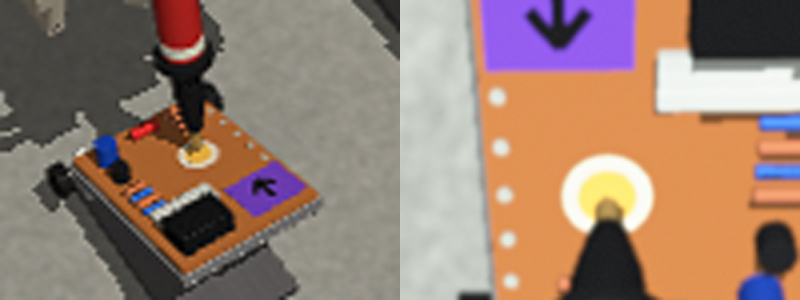

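Both views show the tip over the pad centre, a few mm off it: scene pad at crop (200,155), wrist pad at crop (608,197) with the tip just before it. Advancing along the board normal while watching the force.

Emit:
step_arm(
  targets=[
    [[0.0009,0,-0.0004,0],[0.0018,0,-0.0008,0],[0.0027,0,-0.0012,0],[0.0036,0,-0.0016,0],[0.0036,0,-0.0016,0]],
  ],
)

```text
time: 10.23
tool_pos: [574.2, 9.3, 156.1]
tcp_rot: [-3.045, 1.564, 0.056]
contact_force: [-0.2, -0.1, -0.3]
grip_width: 21.6
```

Emit:
step_arm(
  targets=[
    [[0.0006,0,-0.0003,0],[0.0012,0,-0.0006,0],[0.0018,0,-0.0008,0],[0.0018,0,-0.0008,0],[0.0018,0,-0.0008,0]],
  ],
)

```text
time: 10.65
tool_pos: [575.0, 9.2, 154.4]
tcp_rot: [-3.047, 1.564, 0.054]
contact_force: [-0.9, 0.8, 1.1]
grip_width: 21.6
```

```bash
cat > f.py <<'E'
from h import *
n=np.array([-.418,.018,.908]); L=[]
for i in range(6):
    bot.capture('top'); o=bot.get_obs(); L.append(np.r_[o['contact_force'],o['tool_pos']])
L=np.array(L).mean(0); print('t',round(o['time'],2),'F',L[:3].round(2),'F.n',(L[:3]@n).round(2),'tcp',L[3:].round(2),'s along n from (572.7,9.3,160)',((L[3:]-[572.7,9.3,160])@n).round(2), 'x',Rn.from_euler('xyz',o['tcp_rot']).as_matrix()[:,0].round(4))
E
python3 f.py
```

```text
t 10.95 F [-0.93 -0.02  0.74] F.n 1.06 tcp [574.99   9.25 154.37] s along n from (572.7,9.3,160) -6.07 x [ 6.9e-03  4.0e-04 -1.0e+00]
```

Emit:
step_arm(
  targets=[
    [[0.0006,0,-0.0003,0],[0.0012,0,-0.0006,0],[0.0018,0,-0.0008,0],[0.0024,0,-0.0011,0],[0.0024,0,-0.0011,0]],
  ],
)

```text
time: 11.37
tool_pos: [576.1, 9.2, 151.9]
tcp_rot: [-3.047, 1.564, 0.053]
contact_force: [-1.5, 0.7, 1.7]
grip_width: 21.5
```

```bash
python3 f.py
```

```text
t 11.67 F [-1.41  0.08  1.66] F.n 2.1 tcp [576.09   9.2  151.98] s along n from (572.7,9.3,160) -8.7 x [ 6.9e-03  4.0e-04 -1.0e+00]
```

Emit:
step_arm(
  targets=[
    [[0.0005,0,-0.0002,0],[0.001,0,-0.0004,0],[0.0014,0,-0.0006,0],[0.0014,0,-0.0006,0],[0.0014,0,-0.0006,0]],
  ],
)

```text
time: 12.08
tool_pos: [576.7, 9.2, 150.6]
tcp_rot: [-3.051, 1.564, 0.05]
contact_force: [-0.9, -0.1, 2.8]
grip_width: 21.2
```

```bash
python3 f.py;  python3 - <<'E'
from h import *
c=cap('scene'); d=cap('wrist')
A=cv2.resize(c['color'][185:285,285:385],(400,400),interpolation=cv2.INTER_CUBIC); B=cv2.resize(d['color'][70:210,200:340],(400,400),interpolation=cv2.INTER_CUBIC)
cv2.imwrite('pics/l.png',np.hstack([A,B])[:,:,::-1])
E
python3 tip.py
```

```text
t 12.38 F [-1.62 -0.27  2.53] F.n 2.97 tcp [576.68   9.17 150.62] s along n from (572.7,9.3,160) -10.19 x [ 6.9e-03  4.0e-04 -1.0e+00]
F [-1.87 -0.11  2.58] w 21.7
20 40 [ 24.7   4.8 -24.5] [146.   29.5  26. ]
28 36 [ 32.3   4.9 -27.8] [151.5  26.5  23.5]
36 43 [ 39.9   5.2 -30.6] [160. 116. 104.]
44 66 [ 47.5   4.2 -34.4] [22.5 21.  21.5]
52 4 [ 56.7   8.7 -30.9] [28.  27.5 25. ]
60 20 [ 63.9   4.3 -38.2] [19.  18.  18.5]
68 28 [ 71.9   3.8 -40.2] [19. 18. 19.]
76 17 [ 80.2   2.7 -43.7] [19. 18. 18.]
84 81 [ 89.1   0.6 -78.2] [106.  59. 117.]
92 79 [ 96.3  -0.4 -66.1] [166.  97.  46.]
100 82 [103.5   0.8 -53.3] [167.  105.   53.5]
108 70 [112.4   4.4 -31.6] [101.   52.5  27.5]
116 32 [118.9   1.1 -18.5] [86.  49.5 24. ]
brass n 164 mean px 335.7 249.7 lowest 343 262
 tip tool xyz [106.3   0.  -52.9] dist 118.7 tilt 26.47
 tip tool xyz [114.9   0.  -80.6] dist 140.3 tilt 35.06
```

View pics/l.png

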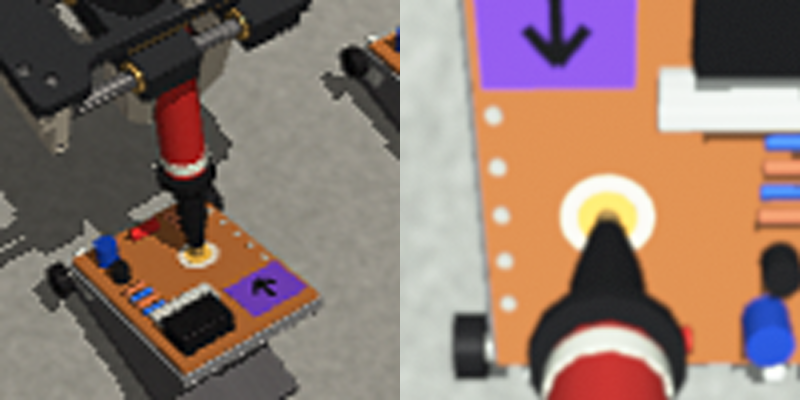

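The tip sits on the gold of the taped board: scene crop (198,250), wrist crop (607,220) against the pad centre (608,215). The net push is about 3.5 N after allowing for the probe's weight, which is half travel. The probe has not shifted in the jaws. Handing in.

```bash
python3 -c "
from plant import bot
print(bot.close_job(), bot.get_obs()['time'])"
```

```text
the job is handed in; nothing more can be done
the job is handed in; nothing more can be done
```

The job is handed in with the red probe held and pressed on the gold pad of the violet-taped board, at about 12.5 s of the 38 s allowed. I took the probe from its holder, pivoted it in the jaws by pushing its nose against the holder's top edge (about 6 N at most), and brought it down along the board normal.

**Squareness:** The board slopes 24.7° with its hinge at −92.4°. The probe was tilted about 24.3° in the world with the jaws at −92.35°, so it was square to about half a degree. Single tilt readings scattered by about 1°.

**Press:** The force along the normal read 2.97 N, and about 3.5 N after allowing for the probe's weight. The tool travelled about 5 mm after the contact point, estimated from the forces. Both point to half travel.

**Place:** The last wrist and scene views show the tip on the gold, within about 2 mm of the pad centre. The probe had not slipped in the jaws.

**Checks that disagreed:** At the 8 mm stand-off the tip looked about 4 mm closer than planned, but contact came about 5 mm further on. I set the final press by force. The brass mask also picked up the orange board once the tip was near it, so its tilt readings there (25–35°) were discarded.

I saw no contact with the other boards, the meter or the capacitor, but I took no final measurement of them.

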